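Prop up the tablet, then vortex a round flask by hand

ROBOT

A 7-joint arm with a two-finger parallel gripper is mounted at the origin on the work surface. World frame = base frame: x ahead of the robot, y to its left, z up, the work surface at z = 0. Lengths are in m, angles in rad, forces in N, time in s.
With the tool pointing down it reaches from about 0.425 to 0.925 m from the base axis. Payload 6.8 kg.
Tool frame: the origin (TCP) lies midway between the tips of the shut fingers; the grasp point (between the pads) lies r.grip_point_offset behind it (r.grip_point_offset is the distance from the TCP to the grasp point, in m); z points along the fingers, y is the direction in which the jaws open and shut (so a half turn about z gives the same grasp; the last joint's range is limited). The gripper opens to 85 mm and grips with 20 to 120 N. Pads are 22 mm wide; open, the fingers measure 114 mm over their backs; the gripper's body (76 mm by 85 mm) begins 54 mm behind the grasp point. The pads swing forward as they close: fully open they stand 13 mm farther back than shut.
Start: joints at [1.208, 0.477, 0.022, 1.555, -0.011, 1.109, -0.083], TCP at [0.17, -0.653, 0.193] pointing down, gripper open.
Joint ranges: [-2.96, 2.96], [-0.34, 2.1], [-1.41, 1.46], [0.24, 2.44], [-1.37, 4.51], [0.17, 1.92], [-2.96, 2.96]. Speed limits (rad/s): [2.39, 2.39, 3.14, 3.14, 3.14, 3.14, 3.14].

INTERFACE

Orientations are given as a rotation vector (axis times angle).
In Python, from bench import r gives the robot as it stands. The module is installed in compiled form; this text tells all that it offers.
- The arm moves only by the tool play_rows, never from a script. Its argument "deltas" is a list of rows, each a list of 3 entries, a list of its own where there are three numbers: the finger opening in mm, from 0 to 85.4, then the shift along the tool's x, y, z in mm, then the turn, a rotation vector about the tool's x, y, z in rad. A call has 1 to 8 rows; each row is the pose to reach, as a shift and turn from the pose measured when the call began, along the tool's axes at that moment; what a row does not reach only later rows make up. A row lasts 1/8 s, in which the tool goes at most 62.5 mm and 10.7 degrees, less where a joint would pass 70% of its speed; a pose out of reach is approached as far as the arm can. A call with a gripper value outside its range is refused whole. The fingers move at their own pace and stop on an object; "squeeze" is the grip in N (left out, the last holds). Time passes only in rows, so rows that repeat a pose let the fingers close. It gives the time, the measured TCP pose, the force and the opening at its end, in the units of the state.
- r.get_obs(): the state, without advancing time (a new reading comes with each control period).
- r.grab_frame(name): name is "scene" or "top" or "wrist"; returns (picture, depth): 384x512x3 uint8, red, green, blue; 384x512 float32, m along the optical axis (not along the pixel's ray), 0 where there is no reading.
- r.camera_model(name): a dict with "mtx" (3x3 intrinsics, pixels), "D" ([k1, k2, p1, p2, k3] as OpenCV has them; the pictures are not rectified), "rvec" (rotation vector, rad) and "tvec" (3), from world to camera coordinates, as OpenCV has them; the wrist camera has in their place "T_tool_cam" (4x4, takes a point from camera to tool coordinates, whose origin is the TCP and whose axes are the flange's). Camera axes: x right, y down, z forward; pixel columns grow to the right and rows downward; lengths in m; the calibration is good to about 2 mm. A picture is of the moment at which its call begins: read the wrist's pose just before it. camera_model takes no time and is no camera call.
- r.hand_in(): hands the job in, once; it reports no verdict.
The state is a dict: "clock": time; "joints": joint angles; "qvel": joint speeds; "tau": joint torques, N m; "tcp_pos": TCP position; "orientation": TCP orientation; "contact_force": force on the tool from outside, world axes, zero at the start; "moment": the same for the moment, N m; "grip_width": finger opening in m.
Only numpy, scipy, OpenCV 4.12 (cv2) and the standard library are available. Lean on these libraries where they do the work, as an engineer would, in place of code of your own. Each camera call takes 0.05 s, during which the arm holds its last target. There are 200 camera calls.

TASK

Before your hand is tied up at the mixer, take the tablet out of its charging dock and stand it on the bench by itself, leaning back against the front of the steel bottle caddy, square to it and near its middle, with the screen facing you. Then take the stoppered round-bottom flask by the neck out of its cork ring, set it in the sprung ring head of the vortex mixer and gently press it straight down until the head is fully down. Finish there, still gripping the flask and holding it pressed fully down, with everything else on the bench left as it was.

Things in the scene. Friction and masses are not known exactly. Their poses are not given: they have to be found in the camera images.
- tablet: (the same tablet as tablet_center; origin in the middle of its lower short edge)
- tablet_center (a point): Tablet computer in a grey bumper case, 12 mm thick, 124 mm wide, 200 mm tall, 0.30 to 0.46 kg, standing upright on a short edge in a slot of the charging dock, its lower edge 12 mm above the bench. Point: the middle of the tablet. Axes: z up along its 200 mm length, y across its width, x through its thickness; the dark screen is on the -x face, the plain back on the +x face. Pinch it by the top edge across its thickness
- tablet_foot (a point): middle of the tablet's lower short edge, 100 mm below tablet_center (same axes)
- dock: White charging dock fixed to the bench; origin on the bench under the tablet's slot, axes as the tablet's while it stands there. The slot is 15 mm wide along x, its floor 12 mm and its side walls 50 mm above the bench, open at the top and at both ends: the tablet lifts straight out. A handheld logger 117 mm high stands in the second slot, 50 mm to +x
- caddy: Heavy open steel caddy holding three amber reagent bottles, fixed: 100 mm deep (x), 220 mm wide (y), walls 110 mm high, bottle caps 150 mm high (caps 38 mm across, their centres on the caddy's middle line). Origin: centre of its underside; its flat front face is at x = -50 mm and looks to -x, roughly to the robot
- caddy_front (a point): middle of the top edge of the caddy's front face, 110 mm above the bench (axes as the caddy's)
- mixer: White vortex mixer, fixed by suction feet, round body 132 mm across and 62 mm high with a small control block (knob and switch, 58 mm high) reaching 88 mm out on its -x side; origin on the bench under the axis of its head. A black rubber ring head, sprung, stands on its middle
- mixer_head (a joint): Downward travel of the sprung ring head: 0 = up, 0.010 m = fully down on its stop. It takes about 3 N from the flask to start it and 8 N to bring it to the stop (rising evenly), so the flask's weight alone does not press it; it springs up when let go. More than 45 N would break the glass
- mixer_ring (a point): Centre of the upper rim of the ring head, 110 mm above the bench when up (moves down with it). Ring 72 mm outside, opening 48 mm, 18 mm deep; the ball of the flask sits in it with its centre about 21 mm above this point
- flask: (the same round-bottom flask as flask_ball; origin at the lowest point of its ball)
- flask_ball (a point): Centre of the ball of the stoppered round-bottom glass flask: ball 64 mm across, straight neck 23 mm across from 60 to 102 mm above the lowest point, then a 27 mm lip and a white stopper to 119 mm; about 0.11 to 0.22 kg. It stands upright in a loose cork ring, its lowest point about 14 mm above the bench. z is up along the neck
- flask_neck (a point): Where to grip the flask: middle of its neck, 84 mm above its lowest point, 52 mm above flask_ball
- cork_ring: Cork ring that carries the flask, loose: 84 mm outside, 48 mm inside, 25 mm high; origin under its centre. It stays where it is
- conical_flask: Bystander: stoppered conical glass flask, 66 mm across the foot, 107 mm high; origin under its centre. Leave alone
- beaker: Bystander: glass beaker, 68 mm across, 85 mm high; origin under its centre. Leave alone
- jar: Bystander: white jar, 54 mm across, 62 mm high; origin under its centre. Leave alone
- amber_bottle: Bystander: small amber bottle, 52 mm across, 105 mm high; origin under its centre. Leave alone
- spare_cork_ring: Bystander: empty cork ring, 84 mm across, 25 mm high; origin under its centre. Leave alone
- spatula: Bystander: thin steel laboratory spatula, about 175 mm long and 4 mm thick, lying on the bench along its x; origin under its middle. Leave alone
- mouse: Bystander: black computer mouse, 100 x 60 mm, 32 mm high; origin under its centre. Leave alone
Things that resemble listed ones, but are neither listed nor needed, are in the scene too. Leave any green or pink look-alike of the flask alone.

How it is judged:
On the way, in this order (a step that is already met when the one before it is completed fails the run):
1. the tablet leans against the caddy, screen out, let go and at rest (angle between tablet_center's own z axis and vertical between 0.1 and 0.55 rad and angle between tablet_center's own x axis and vertical above 1.65 rad and angle between the y axis of tablet_center and the y axis of caddy, either way round below 0.26 rad and height (world z) of tablet_foot below 0.012 m and x of tablet_center in the frame of caddy between -0.13 and -0.05 m and y of tablet_center in the frame of caddy between -0.07 and 0.07 m and contact force between tablet and caddy above 0.1 N and contact force between tablet and the arm below 0.05 N and contact force between tablet and the fingers below 0.05 N and linear speed of tablet below 0.02 m/s), for 0.2 s.
2. the flask is seated in the ring head, gripped, and the head is pressed fully down (value of joint mixer_head above 0.008 m and contact force between flask and mixer above 4.5 N and horizontal distance between flask_ball and mixer_ring below 0.006 m and angle between flask_ball's own z axis and vertical below 0.2 rad and contact force between the fingers and flask above 2 N and contact force between the fingers and mixer below 0.5 N), for 0.3 s.
At the end, for the whole second after the job is handed in: For the last second: tablet on the bench leaning back 6-31 deg on the caddy front, screen out, square to 15 deg, within 70 mm of its middle, at rest, let go; flask centred in the mixer ring to 6 mm, upright to 11 deg, gripped, head at least 8 of 10 mm down; fingers off the mixer (all of step 1 and all of step 2); the arm keeps its last pose, push and grip.
It fails at once if the flask is slammed or forced into the mixer (over 45 N) (contact force between flask and mixer above 45 N).
It fails at once if the tablet falls flat (angle between tablet_center's own z axis and vertical above 1.2 rad).
It fails at once if the flask is tipped over (angle between flask_ball's own z axis and vertical above 1 rad).
It fails at once if a bystander or the cork ring is pushed more than 30 mm (distance of any of conical_flask, beaker, jar, amber_bottle, spare_cork_ring, spatula, mouse, cork_ring from where it was at the start of the episode above 0.03 m).
It fails at once if a bystander is knocked over (angle between any of conical_flask, beaker, jar, amber_bottle's own z axis and vertical above 0.7 rad).
It also fails if it takes over 64 s, if anything falls off the work surface, if the arm or the gripper's body presses on something with over 40 N, if the wrist force passes 120 N, or if a joint passes its speed limit or range.

## Working session

There is one attempt and no reset: what is moved stays moved. The work goes in short steps, Python scripts to look and compute and a tool call to move; the robot and the scene stay as the last step left them, time stands still between calls to the robot, and variables do not carry over. Pictures are saved under pics/ and viewed, about 8 in all and at most 12, crops included, and the job is handed in when it is done.

Besides the shell and the picture viewer there is one more tool, called as name(argument=value, ...), one argument or row to a line, values as JSON. play_rows: Moves the arm, as the interface text tells. Its arguments: {"type":"object","properties":{"deltas":{"type":"array"},"squeeze":{"type":"number"}},"required":["deltas"]}

```bash
mkdir -p pics
cat > h.py <<'E'
from bench import r
import numpy as np, cv2
from scipy.spatial.transform import Rotation as R
def grab(n,tag):
    o=r.get_obs(); im,d=r.grab_frame(n); cv2.imwrite(f'pics/{tag}.png',im[:,:,::-1]); np.savez(f'pics/{tag}.npz',im=im,d=d,p=o['tcp_pos'],q=o['orientation']); return im,d
def cam(n,o=None):
    m=r.camera_model(n)
    if n=='wrist':
        T=np.eye(4);T[:3,:3]=R.from_rotvec(o['q']).as_matrix();T[:3,3]=o['p'];C=T@np.array(m['T_tool_cam'])
    else:
        C=np.eye(4);Rm=cv2.Rodrigues(np.array(m['rvec'],float))[0];C[:3,:3]=Rm.T;C[:3,3]=-Rm.T@np.array(m['tvec']).ravel()
    return np.array(m['mtx']),np.array(m['D']),C
def ray(n,px,o=None):
    K,D,C=cam(n,o);u=cv2.undistortPoints(np.array(px,float).reshape(-1,1,2),K,D).reshape(-1,2)
    return C[:3,3],np.c_[u,np.ones(len(u))]@C[:3,:3].T
def onplane(n,px,z,o=None):
    c,v=ray(n,px,o); return c+v*((z-c[2])/v[:,2])[:,None]
def cloud(n,d,o=None):
    h,w=d.shape;px=np.stack(np.meshgrid(np.arange(w),np.arange(h)),-1).reshape(-1,2)
    c,v=ray(n,px,o);return (c+v*d.reshape(-1,1)).reshape(h,w,3)
E
python3 - <<'E'
from h import *
o=r.get_obs();print(o,r.grip_point_offset)
a,_=grab('scene','s0');b,_=grab('top','t0')
for n in('scene','top'):print(n,cam(n)[2].round(3).tolist())
cv2.imwrite('pics/s0b.png',cv2.resize(a[:,:,::-1],(800,600),interpolation=cv2.INTER_CUBIC));cv2.imwrite('pics/t0b.png',cv2.resize(b[:,:,::-1],(800,600),interpolation=cv2.INTER_CUBIC))
print(np.array(r.camera_model('wrist')['T_tool_cam']).round(3))
E
```

```text
{'clock': 0.0, 'joints': array([ 1.2079111 ,  0.47779428,  0.02235358,  1.55647949, -0.01151909,
        1.10930944, -0.08307316]), 'qvel': array([-0.00054282, -0.00182378, -0.00170086,  0.0001783 , -0.00059226,
        0.00011684, -0.00135369]), 'tau': array([-7.59681570e-04, -5.96457231e+01,  1.60769921e+00, -2.81203258e+01,
        1.25958587e-02,  9.40040482e-03,  3.16918579e-05]), 'tcp_pos': array([ 0.16992959, -0.6525554 ,  0.19191812]), 'orientation': array([-3.11431757e+00, -3.98944577e-01,  5.70092689e-04]), 'contact_force': array([ 0.36222963, -0.10286078,  0.1167734 ]), 'moment': array([-0.04179075,  0.00617074,  0.02897769]), 'grip_width': 0.08546823059800326} 0.0187
scene [[-0.393, 0.481, -0.784, 1.481], [0.92, 0.202, -0.337, 0.414], [-0.003, -0.853, -0.521, 0.738], [0.0, 0.0, 0.0, 1.0]]
top [[-0.005, -0.989, 0.15, 0.374], [-1.0, 0.004, -0.008, -0.015], [0.008, -0.15, -0.989, 1.099], [0.0, 0.0, 0.0, 1.0]]
[[ 0.    -0.956 -0.292  0.074]
 [ 1.     0.    -0.001 -0.   ]
 [ 0.001 -0.292  0.956 -0.181]
 [ 0.     0.     0.     1.   ]]
```

View pics/s0b.png

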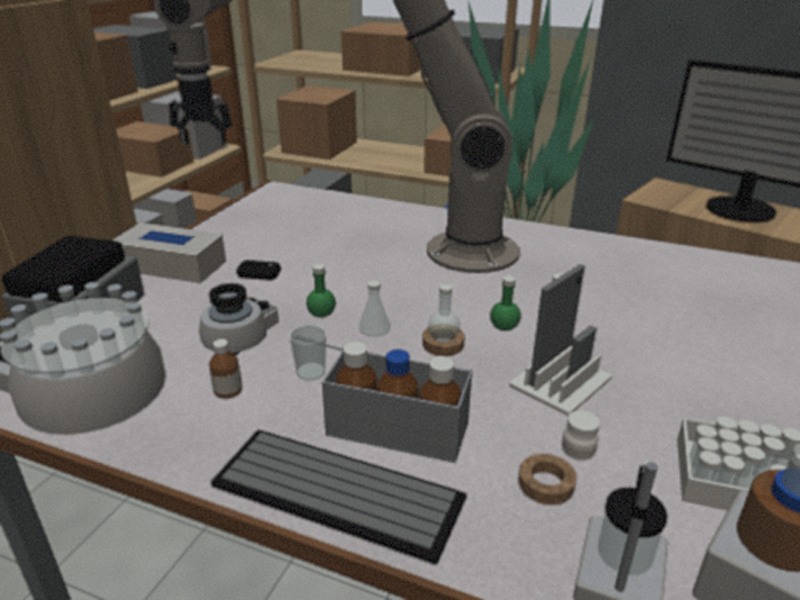

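View pics/t0b.png

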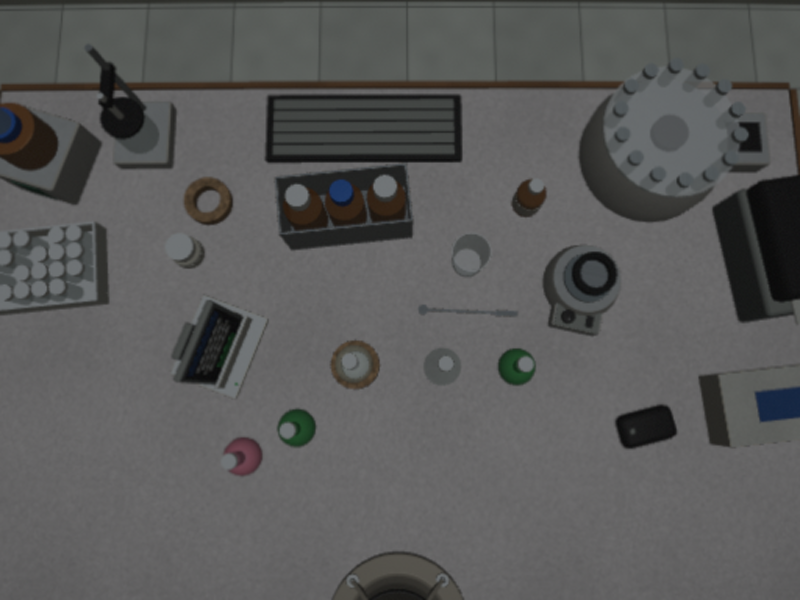

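The scene view shows the tablet in its dock at (558,325) with the logger behind it, the caddy at (398,400), the clear flask at (445,320) and the mixer at (232,315), in 800x600 pixels. The top view shows the tablet screen at (215,345), the caddy at (345,205), the clear flask at (355,365) and the mixer ring at (593,272). The image's up direction is +x and its left is +y.

Run:
```python
from h import *
def load(t): return np.load(f'pics/{t}.npz')
for n,t in(('top','t0'),('scene','s0')):
    z=load(t);P=cloud(n,z['d']);print(n,'valid',(z['d']>0).mean())
    im=z['im'];s=.64
    X,Y,Z=P[...,0],P[...,1],P[...,2];ok=z['d']>0
    def st(name,m):
        m=m&ok
        if m.sum()<3: print(name,'none');return
        Q=P[m];print(name,m.sum(),'min',np.percentile(Q,2,0).round(3),'max',np.percentile(Q,98,0).round(3),'med',np.median(Q,0).round(3))
    st('table',(abs(Z)<.02))
    # tablet region
    reg=lambda a,b,c,d:(X>a)&(X<b)&(Y>c)&(Y<d)
    t=reg(.3,.6,.2,.45)&(Z>.13)&ok;st('tablet',t)
    if t.sum()>20:
        (c,sz,an)=cv2.minAreaRect((P[t][:,:2]*1000).astype(np.float32));print(c,sz,an)
        tt=t&(Z>.2);st('tabtop',tt)
        if tt.sum()>5:print(cv2.minAreaRect((P[tt][:,:2]*1000).astype(np.float32)))
    c=reg(.5,.85,-.1,.3)&(Z>.095)&(Z<.118)&ok;st('caddyrim',c)
    if c.sum()>20:
        print(cv2.minAreaRect((P[c][:,:2]*1000).astype(np.float32)))
    m=reg(.4,.75,-.5,-.2)&(Z>.1)&(Z<.125)&ok;st('ring',m)
    if m.sum()>10:print(cv2.minEnclosingCircle((P[m][:,:2]*1000).astype(np.float32)))
    f=reg(.3,.55,-.02,.15)&(Z>.07)&(Z<.15)&ok;st('flask',f)
    f=reg(.3,.55,-.02,.15)&(Z>.12)&(Z<.15)&ok;st('stopper',f)
```

```text
top valid 0.9959360758463541
table 132345 min [ 0.051 -0.673 -0.005] max [0.944 0.664 0.017] med [ 0.399  0.013 -0.   ]
tablet 888 min [0.398 0.263 0.134] max [0.508 0.306 0.213] med [0.454 0.284 0.191]
(454.6666564941406, 287.9114990234375) (15.323251724243164, 123.96830749511719) 69.31839752197266
tabtop 361 min [0.399 0.263 0.201] max [0.51  0.308 0.214] med [0.456 0.287 0.211]
((454.96624755859375, 288.25830078125), (14.46716594696045, 123.6526107788086), 69.30912780761719)
caddyrim 1480 min [ 0.638 -0.021  0.095] max [0.753 0.196 0.115] med [0.685 0.085 0.106]
((665.3827514648438, 144.19140625), (173.79061889648438, 369.5589904785156), 28.54302215576172)
ring 974 min [ 0.419 -0.495  0.101] max [ 0.748 -0.204  0.125] med [ 0.701 -0.352  0.116]
((579.37646484375, -349.4095153808594), 223.7755584716797)
flask 191 min [0.411 0.052 0.07 ] max [0.447 0.09  0.135] med [0.427 0.068 0.118]
stopper 88 min [0.419 0.06  0.121] max [0.441 0.082 0.136] med [0.429 0.072 0.132]
scene valid 0.9952850341796875
table 74484 min [-0.686 -0.735 -0.013] max [0.963 0.692 0.019] med [0.512 0.174 0.   ]

[... 171 characters left out ...]
337890625
tabtop 188 min [0.405 0.265 0.2  ] max [0.515 0.312 0.213] med [0.465 0.288 0.21 ]
((458.70416259765625, 287.7848205566406), (14.002558708190918, 122.49246978759766), 69.5165023803711)
caddyrim 1752 min [ 0.514 -0.02   0.095] max [0.757 0.267 0.117] med [0.718 0.101 0.105]
((667.8768920898438, 152.33010864257812), (169.8150177001953, 382.3305969238281), 29.47907066345215)
ring 448 min [ 0.431 -0.493  0.1  ] max [ 0.748 -0.203  0.125] med [ 0.601 -0.329  0.11 ]
((580.893310546875, -349.9610900878906), 221.69857788085938)
flask 207 min [0.423 0.057 0.071] max [0.45  0.089 0.134] med [0.439 0.076 0.098]
stopper 54 min [0.423 0.063 0.121] max [0.443 0.084 0.134] med [0.437 0.074 0.13 ]
```

Run:
```python
from h import *
for n,t in(('top','t0'),('scene','s0')):
    z=np.load(f'pics/{t}.npz');P=cloud(n,z['d']);X,Y,Z=P[...,0],P[...,1],P[...,2];ok=z['d']>0
    g=z['im'].max(2)
    reg=lambda a,b,c,d:(X>a)&(X<b)&(Y>c)&(Y<d)&ok
    c=reg(.61,.80,-.05,.22)&(Z>.1)&(Z<.116)
    lab=cv2.connectedComponentsWithStats(c.astype(np.uint8))
    k=1+np.argmax(lab[2][1:,4]);Q=P[lab[1]==k][:,:2]*1000
    print(n,'caddy',len(Q),cv2.minAreaRect(Q.astype(np.float32)),Q.min(0),Q.max(0))
    # front edge: lowest x per y bin
    # 
    q=P[c];bins=np.arange(-.03,.21,.01);pts=[]
    for a in bins:
        s=q[(q[:,1]>=a)&(q[:,1]<a+.01)]
        if len(s)>4: pts.append([s[:,1].mean(),np.percentile(s[:,0],5)])
    pts=np.array(pts);print('front',pts.round(3).tolist())
    print(np.polyfit(pts[1:-1,1-1],pts[1:-1,1],1))
    m=reg(.4,.75,-.5,-.2)&(Z>.095)&(Z<.125)
    lab=cv2.connectedComponentsWithStats(m.astype(np.uint8))
    for k in range(1,lab[0]):
        if lab[2][k,4]>15:
            Q=P[lab[1]==k]; print('blob',lab[2][k].tolist(),Q.mean(0).round(4),np.percentile(Q,3,0).round(3),np.percentile(Q,97,0).round(3),cv2.minEnclosingCircle((Q[:,:2]*1000).astype(np.float32)),g[lab[1]==k].mean())
```

```text
top caddy 568 ((697.1574096679688, 86.38536071777344), (102.23744201660156, 220.434326171875), 5.922737121582031) [636.22558773 -26.01202445] [757.40369844 198.84250744]
front [[-0.023, 0.659], [-0.016, 0.658], [-0.004, 0.656], [0.005, 0.656], [0.015, 0.654], [0.024, 0.653], [0.035, 0.653], [0.044, 0.651], [0.056, 0.65], [0.065, 0.65], [0.075, 0.648], [0.085, 0.647], [0.095, 0.646], [0.105, 0.646], [0.114, 0.644], [0.126, 0.643], [0.135, 0.642], [0.144, 0.641], [0.155, 0.64], [0.165, 0.638], [0.175, 0.638], [0.185, 0.637], [0.194, 0.648]]
[-0.10518247  0.65621737]
blob [393, 105, 56, 23, 504] [ 0.7236 -0.4331  0.1195] [ 0.698 -0.495  0.096] [ 0.749 -0.372  0.125] ((726.3104248046875, -430.93829345703125), 72.62699127197266) 92.53174603174604
blob [338, 114, 10, 10, 78] [ 0.72   -0.2339  0.1039] [ 0.71  -0.245  0.098] [ 0.731 -0.223  0.108] ((720.9594116210938, -234.25299072265625), 12.560257911682129) 105.03846153846153
blob [366, 161, 30, 29, 427] [ 0.5705 -0.3235  0.1078] [ 0.538 -0.357  0.096] [ 0.603 -0.29   0.113] ((571.4796752929688, -324.466064453125), 36.27275848388672) 26.26
[... 976 characters left out ...]
1, 24, 16, 281] [ 0.5773 -0.3189  0.1058] [ 0.544 -0.352  0.096] [ 0.608 -0.287  0.112] ((573.5167236328125, -322.76007080078125), 39.5503044128418) 38.24199288256228
blob [58, 191, 23, 13, 108] [ 0.7305 -0.4636  0.1238] [ 0.708 -0.496  0.122] [ 0.748 -0.43   0.125] ((726.8434448242188, -463.71234130859375), 39.71580505371094) 139.11111111111111
blob [90, 202, 6, 7, 22] [ 0.7365 -0.3759  0.1231] [ 0.724 -0.389  0.119] [ 0.749 -0.364  0.125] ((737.7286376953125, -376.46124267578125), 17.75583267211914) 156.36363636363637
blob [137, 217, 9, 8, 61] [ 0.7245 -0.2306  0.1034] [ 0.712 -0.241  0.097] [ 0.735 -0.221  0.107] ((723.056640625, -231.71841430664062), 14.98132038116455) 142.70491803278688
```

```bash
cat >> h.py <<'E'
def pose(psi,th=0):
    p=np.radians(psi);y=np.array([np.cos(p),np.sin(p),0]);
    M=np.c_[np.cross(y,[0,0,-1]),y,[0,0,-1]]
    ax=np.cross([0,0,1],y); return R.from_rotvec(ax*np.radians(th))*R.from_matrix(M)  # -z leans towards +y dir
def rows(*w):
    o=r.get_obs();R0=R.from_rotvec(o['orientation'])
    for p,psi,th in w:
        print('mm',(R0.inv().apply(np.array(p)-o['tcp_pos'])*1000).round(0).tolist(),'rv',(R0.inv()*pose(psi,th)).as_rotvec().round(3).tolist())
E
python3 - <<'E'
from h import *
rows(([.2,-.65,.34],-75.5,0),([.45,-.4,.36],-40,0),([.55,-.1,.36],0,0))
E
```

```text
mm [30.0, 5.0, -148.0] rv [-0.002, 0.0, 0.002]
mm [335.0, -174.0, -168.0] rv [-0.002, -0.0, -0.618]
mm [507.0, -439.0, -167.0] rv [-0.001, -0.001, -1.316]
```

play_rows(
  deltas=[
    [85,[30,5,-148],[0,0,0]],
    [85,[30,5,-148],[0,0,0]],
    [85,[80,-20,-160],[0,0,-0.1]],
    [85,[140,-60,-165],[0,0,-0.2]],
    [85,[200,-90,-168],[0,0,-0.35]],
    [85,[250,-120,-168],[0,0,-0.45]],
    [85,[300,-150,-168],[0,0,-0.6]],
    [85,[335,-174,-168],[0,0,-0.65]],
  ],
)

```text
clock: 1.1
tcp_pos: [0.4518, -0.3979, 0.3599]
orientation: [-2.821, -1.378, -0.0]
contact_force: [-0.3, -0.9, 0.1]
grip_width: 0.0852
```

Run:
```python
from h import *
rows(([.55,-.1,.36],0,0),([.55,.1,.36],35,0),([.456,.288,.30],69.3,0))
```

```text
mm [295.0, -106.0, 0.0] rv [-0.002, -0.002, -0.662]
mm [453.0, -229.0, 1.0] rv [-0.001, -0.002, -1.273]
mm [543.0, -418.0, 61.0] rv [-0.0, -0.003, -1.872]
```

Tracks very well. Continue.

play_rows(
  deltas=[
    [85,[60,-20,0],[0,0,-0.15]],
    [85,[120,-42,0],[0,0,-0.3]],
    [85,[175,-63,0],[0,0,-0.45]],
    [85,[235,-85,0],[0,0,-0.6]],
    [85,[290,-110,0],[0,0,-0.78]],
    [85,[340,-145,0],[0,0,-0.95]],
    [85,[390,-180,0],[0,0,-1.12]],
    [85,[435,-215,0],[0,0,-1.27]],
  ],
)

```text
clock: 2.1
tcp_pos: [0.5492, 0.0794, 0.3606]
orientation: [-1.446, -2.787, -0.002]
contact_force: [0.5, 0.7, 0.0]
grip_width: 0.0852
```

Run:
```python
from h import *
rows(([.456,.288,.33],69.3,0))
```

```text
mm [224.0, 44.0, 31.0] rv [0.001, -0.002, -0.596]
```

play_rows(
  deltas=[
    [85,[60,10,5],[0,0,-0.15]],
    [85,[115,20,12],[0,0,-0.3]],
    [85,[170,33,20],[0,0,-0.45]],
    [85,[224,44,31],[0,0,-0.596]],
    [85,[224,44,31],[0,0,-0.596]],
    [85,[224,44,31],[0,0,-0.596]],
  ],
)

```text
clock: 2.85
tcp_pos: [0.4565, 0.2873, 0.3298]
orientation: [-0.566, -3.088, -0.002]
contact_force: [-0.0, -0.6, -0.4]
grip_width: 0.0852
```

Run:
```python
from h import *
im,d=grab('wrist','w1');cv2.imwrite('pics/w1b.png',im[:,:,::-1])
o=np.load('pics/w1.npz');P=cloud('wrist',d,o)
m=(d>0)&(P[...,2]>.195)&(P[...,2]<.225)&(abs(P[...,0]-.456)<.09)&(abs(P[...,1]-.288)<.06)
print(m.sum(),cv2.minAreaRect((P[m][:,:2]*1000).astype(np.float32)),np.median(P[m],0))
rows(([.456,.288,.175],69.3,0))
```

```text
1255 ((453.9790344238281, 288.3740234375), (12.940802574157715, 121.7672119140625), 69.5571517944336) [0.4493246  0.29045346 0.21200122]
mm [1.0, 1.0, 155.0] rv [0.001, -0.002, -0.003]
```

View pics/w1b.png

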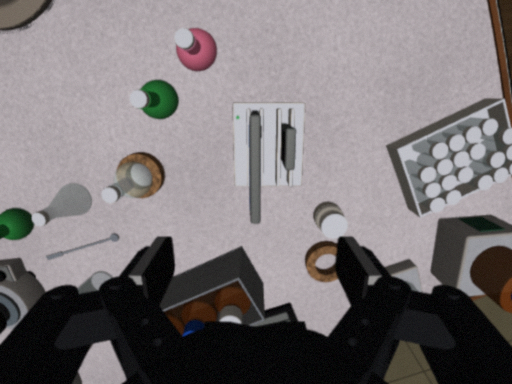

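The wrist view shows the tablet's top edge as a vertical grey bar at about x=255 px, y=110–222, midway between the fingers. Its yaw matches the top view at 69.5°. I'll go down and grip.

play_rows(
  deltas=[
    [60,[2,1,50],[0,0,0]],
    [60,[2,1,100],[0,0,0]],
    [60,[2,1,130],[0,0,0]],
    [60,[2,1,155],[0,0,0]],
    [60,[2,1,155],[0,0,0]],
    [30,[2,1,155],[0,0,0]],
    [8,[2,1,155],[0,0,0]],
    [8,[2,1,155],[0,0,0]],
  ],
  squeeze=40,
)

```text
clock: 3.9
tcp_pos: [0.4558, 0.2888, 0.1758]
orientation: [-0.569, -3.089, -0.003]
contact_force: [-0.6, 1.0, -0.2]
grip_width: 0.0082
```

play_rows(
  deltas=[
    [5,[0,0,0],[0,0,0]],
    [5,[0,0,0],[0,0,0]],
    [5,[0,0,0],[0,0,0]],
    [5,[0,0,-10],[0,0,0]],
    [5,[0,0,-40],[0,0,0]],
    [5,[0,0,-80],[0,0,0]],
    [5,[0,0,-120],[0,0,0]],
    [5,[0,0,-160],[0,0,0]],
  ],
  squeeze=40,
)

```text
clock: 4.9
tcp_pos: [0.4556, 0.2886, 0.3378]
orientation: [0.568, 3.089, 0.004]
contact_force: [0.1, -0.9, -0.1]
grip_width: 0.0051
```

Run:
```python
from h import *
a=r.get_obs();print(a['tcp_pos'],a['contact_force'])
c=np.array([.648,.081]);n=np.array([np.cos(np.radians(6)),np.sin(np.radians(6))])
def P(d,z): q=c-n*d; return [q[0],q[1],z]
rows(([.52,.2,.36],40,0),(P(.05,.36),6,0))
```

```text
[0.45557117 0.28858077 0.33784559] [ 0.13292138 -0.90383855 -0.08810484]
mm [-92.0, -60.0, -22.0] rv [0.002, -0.001, 0.509]
mm [-209.0, -148.0, -23.0] rv [0.002, -0.001, 1.102]
```

Opening is 5 mm, so nothing is held. Look again.

Run:
```python
from h import *
im,d=grab('wrist','w2')
o=np.load('pics/w2.npz');P=cloud('wrist',d,o)
m=(d>0)&(P[...,2]>.19)&(P[...,2]<.225)&(abs(P[...,0]-.456)<.09)&(abs(P[...,1]-.288)<.06)
print(m.sum(),cv2.minAreaRect((P[m][:,:2]*1000).astype(np.float32)) if m.sum() else 0)
s,_=grab('scene','s1')
cv2.imwrite('pics/c2.png',np.hstack([cv2.resize(im[:,:,::-1],(400,300)),cv2.resize(s[100:250,280:480,::-1],(400,300))]))
```

```text
1225 ((453.9639892578125, 288.4189147949219), (13.032285690307617, 121.50760650634766), 69.41403198242188)
```

View pics/c2.png

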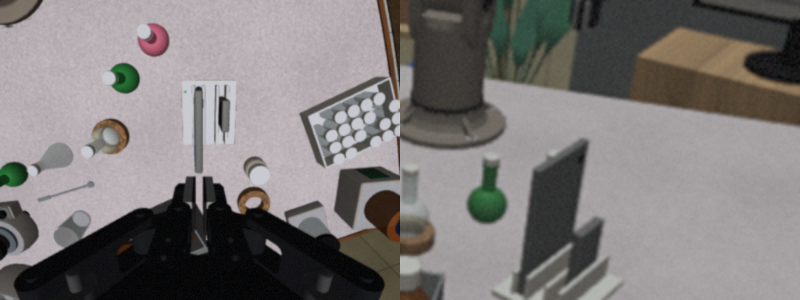

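The tablet hasn't moved, and the fingers are shut empty at (200,180) in the left half. I'll repeat it lower, closing fully, and look while gripped.

play_rows(
  deltas=[
    [60,[0,0,0],[0,0,0]],
    [60,[0,0,0],[0,0,0]],
    [60,[0,0,50],[0,0,0]],
    [60,[0,0,100],[0,0,0]],
    [60,[0,0,140],[0,0,0]],
    [60,[0,0,168],[0,0,0]],
    [60,[0,0,168],[0,0,0]],
    [60,[0,0,168],[0,0,0]],
  ],
  squeeze=60,
)

```text
clock: 6.0
tcp_pos: [0.4586, 0.2922, 0.1738]
orientation: [0.567, 3.084, 0.013]
contact_force: [0.2, 0.1, 1.1]
grip_width: 0.0593
```

play_rows(
  deltas=[
    [0,[0,0,0],[0,0,0]],
    [0,[0,0,0],[0,0,0]],
    [0,[0,0,0],[0,0,0]],
    [0,[0,0,0],[0,0,0]],
    [0,[0,0,0],[0,0,0]],
    [0,[0,0,0],[0,0,0]],
  ],
  squeeze=60,
)

```text
clock: 6.75
tcp_pos: [0.4586, 0.2922, 0.1738]
orientation: [0.567, 3.084, 0.013]
contact_force: [0.4, 0.2, -0.4]
grip_width: -0.0002
```

Run:
```python
from h import *
im,d=grab('wrist','w3')
s,_=grab('scene','s3')
print(r.get_obs()['grip_width'])
cv2.imwrite('pics/c3.png',np.hstack([cv2.resize(im[:,:,::-1],(400,300)),cv2.resize(s[100:250,280:480,::-1],(400,300))]))
```

```text
0.00020446144647803246
```

View pics/c3.png

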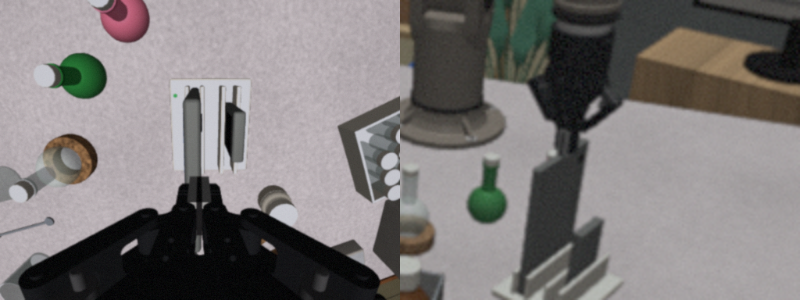

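Run:
```python
from h import *
print(r.get_obs()['joints'].round(3), r.get_obs()['tcp_pos'])
T=np.array(r.camera_model('wrist')['T_tool_cam'])
for t in('w2','w3'):
    o=np.load(f'pics/{t}.npz');d=o['d'];P=cloud('wrist',d,o)
    Q=R.from_rotvec(o['q']).inv().apply((P-o['p']).reshape(-1,3)).reshape(P.shape)*1000
    print(t)
    for v in range(195,300,6): print(v,[ (Q[v,u].round(0).astype(int).tolist(),round(float(P[v,u,2]),3)) for u in (248,255,262)])
s=np.load('pics/s3.npz');P=cloud('scene',s['d'])
for v in range(150,200,4):
    print(v,[P[v,u].round(3).tolist() for u in (355,362,368)])
```

```text
[-0.004  0.396 -0.846  1.856  0.344  1.031  0.219] [0.45860782 0.29218236 0.17384636]
w2
195 [([-98, -12, 337], 0.001), ([-27, 1, 124], 0.214), ([-98, 15, 338], -0.0)]
201 [([-111, -12, 338], -0.0), ([-35, 1, 125], 0.212), ([-111, 15, 339], -0.001)]
207 [([-123, -12, 338], 0.0), ([-42, 1, 126], 0.212), ([-123, 15, 337], 0.001)]
213 [([-136, -12, 337], 0.0), ([-49, 1, 125], 0.213), ([-136, 15, 338], -0.0)]
219 [([-149, -12, 338], 0.0), ([-57, 1, 125], 0.213), ([-149, 16, 337], 0.001)]
225 [([12, -3, -43], 0.381), ([-162, 2, 338], -0.001), ([11, 4, -42], 0.38)]
231 [([11, -3, -49], 0.387), ([-175, 2, 337], 0.0), ([12, 4, -50], 0.388)]
237 [([12, -3, -57], 0.395), ([-189, 2, 337], 0.0), ([11, 4, -56], 0.394)]
243 [([12, -3, -64], 0.402), ([-201, 2, 336], 0.002), ([12, 4, -63], 0.401)]
249 [([12, -3, -68], 0.406), ([-217, 2, 339], -0.002), ([12, 4, -68], 0.406)]
255 [([12, -3, -74], 0.412), ([-230, 2, 337], 0.001), ([12, 4, -74], 0.411)]
261 [([75, 0, -181], 0.519), ([-245, 2, 338], -0.001), ([10, 3, -76], 0.414)]
267 [([8, -3, -77], 0.414), ([-260, 2, 338], -0.0), ([8, 3, -77], 0.415)]

[... 1975 characters left out ...]
 [0.458, 0.287, 0.254], [0.471, 0.303, 0.263]]
166 [[-0.034, 0.202, -0.0], [0.47, 0.29, 0.248], [0.464, 0.304, 0.248]]
170 [[0.008, 0.21, 0.004], [0.47, 0.292, 0.238], [0.461, 0.305, 0.236]]
174 [[0.028, 0.215, -0.002], [0.471, 0.293, 0.227], [0.433, 0.304, 0.211]]
178 [[0.288, 0.252, 0.117], [0.47, 0.295, 0.215], [0.428, 0.305, 0.196]]
182 [[0.488, 0.281, 0.209], [0.457, 0.295, 0.197], [0.424, 0.306, 0.183]]
186 [[0.489, 0.282, 0.198], [0.452, 0.296, 0.182], [0.42, 0.308, 0.168]]
190 [[0.487, 0.284, 0.186], [0.449, 0.297, 0.169], [0.421, 0.31, 0.156]]
194 [[0.484, 0.285, 0.172], [0.45, 0.299, 0.157], [0.413, 0.31, 0.14]]
198 [[0.48, 0.286, 0.158], [0.441, 0.299, 0.14], [0.418, 0.313, 0.13]]
```

Both cameras show the shut fingertips about 39 mm short of the reported TCP: the tip is at tool z≈-40, and the left half shows the fingers resting just on top of the tablet edge. So I'll use tip = TCP−39 mm, open and go lower.

play_rows(
  deltas=[
    [60,[0,0,-20],[0,0,0]],
    [60,[0,0,-20],[0,0,0]],
    [60,[0,0,-20],[0,0,0]],
    [60,[0,0,-20],[0,0,0]],
  ],
)

```text
clock: 7.35
tcp_pos: [0.4583, 0.2918, 0.1936]
orientation: [0.567, 3.084, 0.012]
contact_force: [-0.1, -0.1, -0.6]
grip_width: 0.0602
```

Run:
```python
from h import *
rows(([.4545,.2884,.175],69.4,0),([.4545,.2884,.145],69.4,0))
im,d=grab('wrist','w4')
o=np.load('pics/w4.npz');P=cloud('wrist',d,o)
Q=R.from_rotvec(o['q']).inv().apply((P-o['p']).reshape(-1,3))*1000
m=(abs(Q[:,0])<30)&(Q[:,2]>-75)&(Q[:,2]<-10)&(abs(Q[:,1])<60)&(abs(Q[:,1])>12)
print('open tips',m.sum(), np.percentile(Q[m],[1,50,99],axis=0).round(0).tolist())
for s in(-1,1):
    k=m&(Q[:,1]*s>0);print(np.abs(Q[k][:,1]).min() if k.any() else None)
```

```text
mm [2.0, -5.0, 19.0] rv [0.009, 0.004, -0.004]
mm [3.0, -5.0, 49.0] rv [0.009, 0.004, -0.004]
open tips 2400 [[-10.0, -43.0, -75.0], [7.0, -29.0, -63.0], [12.0, 43.0, -45.0]]
29.05087482607173
29.78250297988815
```

play_rows(
  deltas=[
    [60,[2,-5,0],[0.009,0.004,-0.004]],
    [60,[3,-5,25],[0.009,0.004,-0.004]],
    [60,[3,-5,49],[0.009,0.004,-0.004]],
    [60,[3,-5,49],[0.009,0.004,-0.004]],
    [60,[3,-5,49],[0.009,0.004,-0.004]],
  ],
)

```text
clock: 8.02
tcp_pos: [0.4542, 0.2889, 0.1452]
orientation: [0.562, 3.091, 0.0]
contact_force: [0.4, -0.9, -0.4]
grip_width: 0.0601
```

Run:
```python
from h import *
o=r.get_obs();print(o['joints'].round(3),o['qvel'].round(3))
rows(([.4545,.2884,.145],69.4,0))
```

```text
[-0.021  0.427 -0.83   1.889  0.375  0.988  0.194] [ 0.002 -0.011 -0.004 -0.01   0.001 -0.005 -0.001]
mm [-0.0, -0.0, 0.0] rv [0.0, 0.0, -0.0]
```

Tracking is good. Close.

play_rows(
  deltas=[
    [5,[0,0,0],[0,0,0]],
    [5,[0,0,0],[0,0,0]],
    [5,[0,0,0],[0,0,0]],
    [5,[0,0,0],[0,0,0]],
    [5,[0,0,0],[0,0,0]],
    [5,[0,0,-10],[0,0,0]],
    [5,[0,0,-20],[0,0,0]],
  ],
  squeeze=50,
)

```text
clock: 8.9
tcp_pos: [0.4536, 0.2885, 0.1652]
orientation: [-0.561, -3.09, 0.001]
contact_force: [0.4, 0.1, -3.4]
grip_width: 0.0113
```

play_rows(
  deltas=[
    [5,[0,0,-40],[0,0,0]],
    [5,[0,0,-80],[0,0,0]],
    [5,[0,0,-120],[0,0,0]],
    [5,[0,0,-150],[0,0,0]],
    [5,[0,0,-150],[0,0,0]],
  ],
)

```text
clock: 9.52
tcp_pos: [0.4544, 0.2897, 0.3174]
orientation: [0.561, 3.089, 0.003]
contact_force: [-0.1, 0.5, -4.8]
grip_width: 0.0115
```

```bash
cat >> h.py <<'E'
cc=np.array([.648,.081]);nn=np.array([np.cos(np.radians(6)),np.sin(np.radians(6))])
def CP(d,z): q=cc-nn*d; return [q[0],q[1],z]
E
python3 - <<'E'
from h import *
rows(([.50,.2,.315],40,0),(CP(.08,.31),6,0))
E
```

```text
mm [-74.0, -68.0, 2.0] rv [0.003, 0.001, 0.513]
mm [-183.0, -163.0, 7.0] rv [0.003, 0.001, 1.107]
```

play_rows(
  deltas=[
    [5,[-25,-23,0],[0,0,0.15]],
    [5,[-50,-46,0],[0,0,0.3]],
    [5,[-75,-69,0],[0,0,0.44]],
    [5,[-102,-92,0],[0,0,0.59]],
    [5,[-130,-115,0],[0,0,0.74]],
    [5,[-155,-140,0],[0,0,0.89]],
    [5,[-183,-163,0],[0,0,1.04]],
    [5,[-183,-163,0],[0,0,1.107]],
  ],
)

```text
clock: 10.52
tcp_pos: [0.5687, 0.0681, 0.3147]
orientation: [-2.113, -2.325, 0.002]
contact_force: [-0.8, -0.1, -3.5]
grip_width: 0.0112
```

Run:
```python
from h import *
o=r.get_obs();print(o['tcp_pos'],np.degrees(np.arctan2(*R.from_rotvec(o['orientation']).as_matrix()[[1,0],[1,1]])))
# foot target: back-bottom corner at distance e from caddy front, tilt th; TCP 133 along tablet z, centred in thickness
for th,e in((14,.040),):
    t=np.radians(th); L=.133
    # corner (back-bottom) at -e, z=zc ; foot mid = corner - 6mm*(cos, -sin)
    def tcp(zc,e): 
        x=-e-.006*np.cos(t)+L*np.sin(t); z=zc+.006*np.sin(t)+L*np.cos(t); return CP(-x,z)
    rows((CP(.08,.28),6,14),(tcp(.06,e),6,th),(tcp(.004,e),6,th))
im,d=grab('wrist','w5')
s,_=grab('scene','s5')
cv2.imwrite('pics/c5.png',np.hstack([cv2.resize(im[:,:,::-1],(400,300)),cv2.resize(s[60:300,130:450,::-1],(400,300))]))
```

```text
[0.56870775 0.06813754 0.31472556] 5.465905131700115
mm [5.0, 0.0, 35.0] rv [0.243, -0.001, -0.009]
mm [5.0, 67.0, 124.0] rv [0.243, -0.001, -0.009]
mm [5.0, 67.0, 180.0] rv [0.243, -0.001, -0.009]
```

View pics/c5.png

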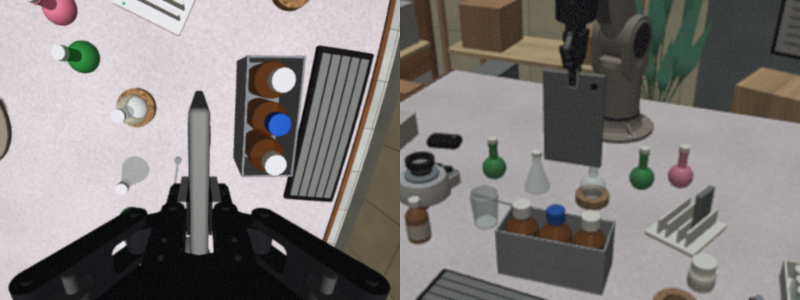

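Left: the tablet is held centrally, with its top edge at x≈198 px, parallel to the caddy's front face. Right: the scene camera behind the caddy sees its plain back, so the screen faces the robot. I'll tilt 15° and go down in front of the caddy.

```bash
cat >> h.py <<'E'
def tt(zc,e,th=15,L=.133):
    t=np.radians(th);x=-e-.006*np.cos(t)+L*np.sin(t);return (CP(-x,zc+.006*np.sin(t)+L*np.cos(t)),6,th)
E
python3 - <<'E'
from h import *
rows(tt(.13,.075),tt(.13,.05),tt(.05,.05),tt(.008,.05))
E
```

```text
mm [1.0, 35.0, 55.0] rv [0.261, -0.001, -0.002]
mm [1.0, 60.0, 55.0] rv [0.261, -0.001, -0.002]
mm [1.0, 60.0, 135.0] rv [0.261, -0.001, -0.002]
mm [1.0, 60.0, 177.0] rv [0.261, -0.001, -0.002]
```

play_rows(
  deltas=[
    [5,[1,15,25],[0.13,0,0]],
    [5,[1,35,55],[0.261,0,0]],
    [5,[1,60,75],[0.261,0,0]],
    [5,[1,60,110],[0.261,0,0]],
    [5,[1,60,140],[0.261,0,0]],
    [5,[1,60,165],[0.261,0,0]],
    [5,[1,60,177],[0.261,0,0]],
    [5,[1,60,177],[0.261,0,0]],
  ],
)

```text
clock: 11.62
tcp_pos: [0.6263, 0.0795, 0.1374]
orientation: [-1.974, -2.192, 0.289]
contact_force: [-0.1, -0.5, -3.6]
grip_width: 0.0113
```

Run:
```python
from h import *
o=r.get_obs();print(o['contact_force'])
rows(tt(.004,.05),tt(.004,.04),tt(.004,.034),tt(.004,.03),tt(.004,.026),tt(-.001,.03))
for n in('scene','top'):
    im,d=grab(n,'x6'+n);P=cloud(n,d);c=P[(P[...,2]>.09)&(P[...,2]<.115)&(P[...,0]>.56)&(P[...,0]<.7)&(P[...,1]>0)&(P[...,1]<.16)]
    if n=='top':
        # gap: tablet screen line and caddy front edge at heights
        for y0 in(.04,.06,.08,.1,.12):
            m=(abs(P[...,1]-y0)<.004)&(P[...,0]>.55)&(P[...,0]<.72)&(P[...,2]>.02)
            print(y0,[p.round(3).tolist() for p in P[m][np.argsort(P[m][:,0])][::8][:8]])
```

```text
[-0.10558038 -0.45507596 -3.57674705]
mm [-1.0, 1.0, 3.0] rv [-0.002, -0.002, 0.0]
mm [-1.0, 11.0, 1.0] rv [-0.002, -0.002, 0.0]
mm [-1.0, 17.0, -1.0] rv [-0.002, -0.002, 0.0]
mm [-1.0, 21.0, -2.0] rv [-0.002, -0.002, 0.0]
mm [-1.0, 24.0, -3.0] rv [-0.002, -0.002, 0.0]
mm [-1.0, 22.0, 3.0] rv [-0.002, -0.002, 0.0]
0.04 [[0.55, 0.043, 0.603], [0.552, 0.041, 0.605], [0.555, 0.041, 0.606], [0.556, 0.038, 0.61], [0.558, 0.039, 0.608], [0.561, 0.038, 0.608], [0.562, 0.037, 0.611], [0.565, 0.043, 0.604]]
0.06 [[0.563, 0.057, 0.576], [0.567, 0.058, 0.575], [0.572, 0.059, 0.579], [0.574, 0.063, 0.562], [0.576, 0.057, 0.586], [0.578, 0.063, 0.575], [0.581, 0.058, 0.586], [0.583, 0.058, 0.587]]
0.08 [[0.588, 0.084, 0.02], [0.593, 0.079, 0.041], [0.597, 0.083, 0.06], [0.599, 0.083, 0.061], [0.601, 0.077, 0.281], [0.603, 0.078, 0.081], [0.605, 0.077, 0.284], [0.606, 0.083, 0.091]]
0.1 [[0.586, 0.097, 0.02], [0.59, 0.101, 0.038], [0.595, 0.096, 0.058], [0.598, 0.101, 0.067], [0.602, 0.099, 0.085], [0.605, 0.1, 0.096], [0.609, 0.098, 0.113], [0.612, 0.097, 0.121]]
0.12 [[0.584, 0.121, 0.03], [0.588, 0.123, 0.037], [0.592, 0.116, 0.045], [0.596, 0.117, 0.065], [0.599, 0.118, 0.075], [0.603, 0.121, 0.093], [0.607, 0.124, 0.11], [0.61, 0.117, 0.121]]
```

play_rows(
  deltas=[
    [5,[-1,8,2],[0,0,0]],
    [5,[-1,16,0],[0,0,0]],
    [5,[-1,19,-1],[0,0,0]],
    [5,[-1,20,-2],[0,0,0]],
    [5,[-1,20,-2],[0,0,0]],
  ],
)

```text
clock: 12.35
tcp_pos: [0.6474, 0.0809, 0.136]
orientation: [-1.976, -2.194, 0.285]
contact_force: [-0.1, 0.2, -4.1]
grip_width: 0.0112
```

play_rows(
  deltas=[
    [5,[0,2,0],[0,0,0]],
    [5,[0,2,0],[0,0,0]],
  ],
)

```text
clock: 12.6
tcp_pos: [0.6489, 0.0811, 0.1356]
orientation: [-1.976, -2.193, 0.286]
contact_force: [-1.7, -0.7, -2.4]
grip_width: 0.0112
```

play_rows(
  deltas=[
    [5,[0,2,0],[0,0,0]],
    [5,[0,2,0],[0,0,0]],
  ],
)

```text
clock: 12.85
tcp_pos: [0.6494, 0.0811, 0.1355]
orientation: [-1.974, -2.192, 0.29]
contact_force: [-4.7, 0.1, 1.8]
grip_width: 0.0108
```

play_rows(
  deltas=[
    [5,[0,-1,3],[0,0,0]],
    [5,[0,-1,3],[0,0,0]],
  ],
)

```text
clock: 13.1
tcp_pos: [0.6479, 0.0809, 0.1323]
orientation: [-1.974, -2.192, 0.29]
contact_force: [-1.6, -0.3, -3.2]
grip_width: 0.011
```

play_rows(
  deltas=[
    [5,[0,0,2],[0,0,0]],
    [5,[0,0,2],[0,0,0]],
  ],
)

```text
clock: 13.35
tcp_pos: [0.6476, 0.081, 0.1307]
orientation: [-1.975, -2.192, 0.289]
contact_force: [-1.5, 0.2, 0.7]
grip_width: 0.0108
```

Bench and caddy contacts are both felt. Release gently and withdraw along the tool axis.

play_rows(
  deltas=[
    [18,[0,0,0],[0,0,0]],
    [30,[0,0,0],[0,0,0]],
    [40,[0,0,0],[0,0,0]],
    [40,[0,0,0],[0,0,0]],
    [40,[0,0,-10],[0,0,0]],
    [40,[0,0,-30],[0,0,0]],
    [40,[0,0,-70],[0,0,0]],
    [40,[0,0,-130],[0,0,0]],
  ],
)

```text
clock: 14.35
tcp_pos: [0.6806, 0.0839, 0.2567]
orientation: [-1.973, -2.191, 0.292]
contact_force: [1.3, 0.2, 0.9]
grip_width: 0.0396
```

Run:
```python
from h import *
im,d=grab('wrist','w7');o=np.load('pics/w7.npz');P=cloud('wrist',d,o)
s,_=grab('scene','s7')
cv2.imwrite('pics/c7.png',np.hstack([cv2.resize(im[:,:,::-1],(400,300)),cv2.resize(s[120:300,190:430,::-1],(400,300))]))
m=(P[...,2]>.187)&(P[...,2]<.215)&(abs(P[...,0]-.64)<.06)&(abs(P[...,1]-.085)<.09)
print('top edge',m.sum(),cv2.minAreaRect((P[m][:,:2]*1000).astype(np.float32)),P[m].mean(0),np.percentile(P[m],[2,98],axis=0))
rows(([.5,.07,.33],6,0),([.44,.07,.33],6,0))
# flask estimate
for n,t in(('top','t0'),('scene','s0')):
    z=np.load(f'pics/{t}.npz');Q=cloud(n,z['d']);h=(Q[...,0]>.38)&(Q[...,0]<.48)&(Q[...,1]>.03)&(Q[...,1]<.12)
    k=h&(Q[...,2]>.128)&(Q[...,2]<.14);print(n,Q[k].mean(0))
    k=h&(Q[...,2]>.012)&(Q[...,2]<.035);print('cork',cv2.minEnclosingCircle((Q[k][:,:2]*1000).astype(np.float32)))
```

```text
top edge 1658 ((663.497314453125, 83.01537322998047), (12.23009204864502, 121.37440490722656), 5.724669933319092) [0.66353025 0.0882097  0.1943872 ] [[0.65385365 0.02609134 0.19114501]
 [0.67331868 0.14150188 0.19634321]]
mm [4.0, -196.0, -18.0] rv [-0.251, -0.004, -0.001]
mm [10.0, -254.0, -3.0] rv [-0.251, -0.004, -0.001]
top [0.42975264 0.07153922 0.1322524 ]
cork ((429.6123962402344, 71.82722473144531), 42.07689666748047)
scene [0.43408193 0.07305352 0.13207302]
cork ((433.3103942871094, 71.89599609375), 43.50357437133789)
```

View pics/c7.png

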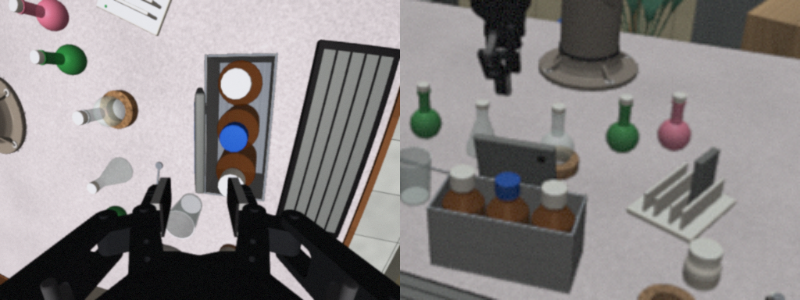

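Left: the tablet stands alone against the caddy front at about (200,140), square to it. Right: its upper part shows behind the caddy wall at (515,155). The top edge is at z 0.196, so the lean is about 15°, the yaw is 5.7°, and it sits 2 mm from the caddy's middle. Next is the flask.

play_rows(
  deltas=[
    [40,[1,-30,-20],[-0.04,0,0]],
    [50,[2,-80,-25],[-0.12,0,0]],
    [60,[3,-135,-22],[-0.25,0,0]],
    [60,[5,-196,-15],[-0.251,-0.004,0]],
    [60,[10,-254,-5],[-0.251,-0.004,0]],
    [60,[10,-259,15],[-0.251,-0.004,0]],
    [60,[10,-259,15],[-0.251,-0.004,0]],
    [60,[10,-259,15],[-0.251,-0.004,0]],
  ],
)

```text
clock: 15.45
tcp_pos: [0.4319, 0.0697, 0.3147]
orientation: [2.103, 2.333, 0.002]
contact_force: [0.0, 0.1, 0.8]
grip_width: 0.0601
```

Run:
```python
from h import *
o=r.get_obs();print(o['joints'].round(2),o['tcp_pos'])
im,d=grab('wrist','w8');o=np.load('pics/w8.npz');P=cloud('wrist',d,o)
h=(abs(P[...,0]-.432)<.06)&(abs(P[...,1]-.072)<.06)
k=h&(P[...,2]>.129)&(P[...,2]<.14);print('stop',k.sum(),P[k].mean(0),cv2.minEnclosingCircle((P[k][:,:2]*1000).astype(np.float32)))
k=h&(P[...,2]>.018)&(P[...,2]<.032);print('cork',cv2.minEnclosingCircle((P[k][:,:2]*1000).astype(np.float32)))
# ray centre of white stopper
rows(([.432,.072,.1],6,0),([.432,.072,.04],6,0))
```

```text
[ 0.35  0.01 -0.65  1.89  0.    1.25 -0.19] [0.43194961 0.06967395 0.31468529]
stop 272 [0.42951603 0.07408909 0.13288116] ((429.4026184082031, 73.61255645751953), 12.264039039611816)
cork ((429.74652099609375, 73.08372497558594), 41.804542541503906)
mm [2.0, -0.0, 215.0] rv [0.001, -0.001, -0.001]
mm [2.0, -0.0, 275.0] rv [0.001, -0.001, -0.001]
```

play_rows(
  deltas=[
    [60,[4,-1,55],[0,0,0]],
    [60,[4,-1,110],[0,0,0]],
    [60,[4,-1,165],[0,0,0]],
    [60,[4,-1,215],[0,0,0]],
    [60,[4,-1,245],[0,0,0]],
    [60,[4,-1,262],[0,0,0]],
    [60,[4,-1,272],[0,0,0]],
    [60,[4,-1,272],[0,0,0]],
  ],
)

```text
clock: 16.5
tcp_pos: [0.4314, 0.074, 0.0427]
orientation: [2.103, 2.334, 0.002]
contact_force: [-0.3, 0.3, -0.5]
grip_width: 0.0598
```

Run:
```python
from h import *
im,d=grab('wrist','w9');o=np.load('pics/w9.npz');P=cloud('wrist',d,o)
Q=R.from_rotvec(o['q']).inv().apply((P-o['p']).reshape(-1,3)).reshape(P.shape)*1000
m=(abs(Q[...,1])<20)&(P[...,2]>.128)&(P[...,2]<.138)&(abs(Q[...,0])<25)
print(o['p'],m.sum(),np.percentile(Q[m],[3,50,97],axis=0).round(1).tolist())
cv2.imwrite('pics/w9b.png',im[:,:,::-1])
rows(([.4305,.0732,.042],6,0))
```

```text
[0.43139304 0.07399513 0.04268296] 2679 [[-9.2, -12.2, -91.4], [1.9, -1.7, -90.3], [10.8, 8.9, -86.3]]
mm [-1.0, -1.0, 1.0] rv [0.002, -0.001, -0.001]
```

View pics/w9b.png

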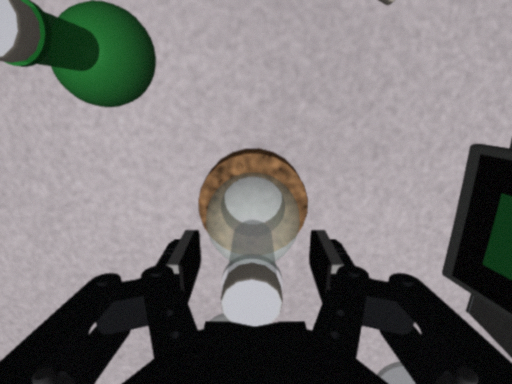

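The flask neck and stopper sit between the fingers, with the stopper at (253,290). Closing.

play_rows(
  deltas=[
    [45,[1,-2,0],[0,0,0]],
    [30,[1,-2,0],[0,0,0]],
    [18,[1,-2,0],[0,0,0]],
    [18,[1,-2,0],[0,0,0]],
    [18,[1,-2,0],[0,0,0]],
    [18,[1,-2,0],[0,0,0]],
    [18,[1,-2,-10],[0,0,0]],
    [18,[1,-2,-25],[0,0,0]],
  ],
  squeeze=60,
)

```text
clock: 17.55
tcp_pos: [0.429, 0.0747, 0.0687]
orientation: [-2.103, -2.334, -0.002]
contact_force: [-0.3, 0.1, -2.1]
grip_width: 0.0239
```

play_rows(
  deltas=[
    [18,[0,0,-50],[0,0,0]],
    [18,[0,0,-100],[0,0,0]],
    [18,[0,0,-150],[0,0,0]],
    [18,[0,0,-190],[0,0,0]],
    [18,[0,0,-190],[0,0,0]],
  ],
)

```text
clock: 18.18
tcp_pos: [0.4306, 0.0753, 0.2625]
orientation: [2.1, 2.33, 0.009]
contact_force: [0.6, -0.2, -1.7]
grip_width: 0.0238
```

Run:
```python
from h import *
rows(([.5,-.12,.26],-15,0),([.5715,-.3245,.26],-30,0))
```

```text
mm [-201.0, 49.0, 3.0] rv [0.008, -0.002, 0.366]
mm [-412.0, 99.0, 3.0] rv [0.007, -0.003, 0.627]
```

play_rows(
  deltas=[
    [18,[-50,12,0],[0,0,0.08]],
    [18,[-100,24,0],[0,0,0.16]],
    [18,[-150,36,0],[0,0,0.24]],
    [18,[-201,49,0],[0,0,0.32]],
    [18,[-255,61,0],[0,0,0.4]],
    [18,[-310,74,0],[0,0,0.48]],
    [18,[-365,87,0],[0,0,0.56]],
    [18,[-412,99,3],[0.007,-0.003,0.627]],
  ],
)

```text
clock: 19.18
tcp_pos: [0.5712, -0.3263, 0.2591]
orientation: [-2.722, -1.566, 0.002]
contact_force: [0.7, 0.4, -0.7]
grip_width: 0.0241
```

Run:
```python
from h import *
rows(([.5715,-.3245,.26],-30,0))
im,d=grab('wrist','w10');o=np.load('pics/w10.npz');P=cloud('wrist',d,o)
T=R.from_rotvec(o['q']);Q=T.inv().apply((P-o['p']).reshape(-1,3)).reshape(P.shape)*1000
m=(abs(P[...,2]-.11)<.008)&(np.hypot(P[...,0]-.572,P[...,1]+.324)<.045)&(im.max(2)<60)
print('ring wrist',m.sum(),cv2.minEnclosingCircle((P[m][:,:2]*1000).astype(np.float32)) if m.sum()>10 else 0)
m=(abs(Q[...,1])<20)&(abs(Q[...,0])<25)&(Q[...,2]<-82)&(Q[...,2]>-100);print('stopper tool',m.sum(),np.percentile(Q[m],[3,50,97],axis=0).round(1).tolist())
for n in('top','scene'):
    im,d=grab(n,'y10'+n);P=cloud(n,d)
    m=(abs(P[...,2]-.108)<.012)&(np.hypot(P[...,0]-.573,P[...,1]+.324)<.05)
    print(n,m.sum(),P[m].mean(0))
w=np.load('pics/w10.npz')['im'];s=np.load('pics/y10scene.npz')['im']
cv2.imwrite('pics/c10.png',np.hstack([cv2.resize(w[:,:,::-1],(400,300)),cv2.resize(s[60:300,50:370,::-1],(400,300))]))
```

```text
mm [2.0, -1.0, -1.0] rv [-0.001, 0.0, -0.003]
ring wrist 1001 ((572.1519775390625, -322.1396789550781), 35.01318359375)
stopper tool 3815 [[-10.7, -18.5, -96.0], [3.9, -0.4, -88.8], [12.8, 18.4, -83.0]]
top 414 [ 0.57074304 -0.32343434  0.10812615]
scene 271 [ 0.57674426 -0.31882938  0.1060881 ]
```

View pics/c10.png

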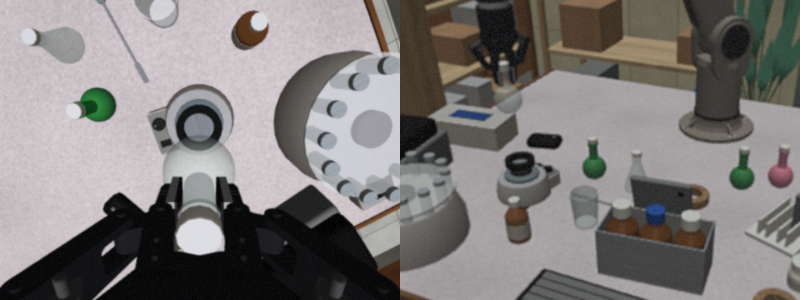

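Left: the ring is at (198,125), with the flask held upright below it at (200,200). Right: the flask hangs free, and the tablet is still leaning at (660,190). Three ring measurements agree within about 2 mm, giving a centre at (0.572, -0.3233). Going down.

play_rows(
  deltas=[
    [18,[3,-1,40],[0,0,0]],
    [18,[3,-1,75],[0,0,0]],
    [18,[3,-1,100],[0,0,0]],
    [18,[3,-1,114],[0,0,0]],
    [18,[3,-1,120],[0,0,0]],
    [18,[3,-1,120],[0,0,0]],
  ],
  squeeze=80,
)

```text
clock: 20.08
tcp_pos: [0.5711, -0.3232, 0.1382]
orientation: [-2.721, -1.566, 0.002]
contact_force: [0.8, 0.5, -1.6]
grip_width: 0.023
```

Run:
```python
from h import *
print(r.get_obs()['contact_force'])
rows(([.572,-.3233,.132],-30,0))
for n in('top','scene'):
    im,d=grab(n,'y11'+n);P=cloud(n,d)
    print(n)
    m=(abs(P[...,0]-.575)<.07)&(abs(P[...,1]+.322)<.07)&(P[...,2]>.09)&(P[...,2]<.2)
    for z in (.1,.11,.13,.15,.17,.19):
        k=m&(abs(P[...,2]-z)<.008); 
        if k.sum()>3:print(z,k.sum(),P[k].mean(0).round(4))
```

```text
[ 0.8356271   0.54761821 -1.64218329]
mm [0.0, 1.0, 6.0] rv [-0.003, 0.0, -0.003]
top
0.1 82 [ 0.5602 -0.3033  0.103 ]
0.11 178 [ 0.5644 -0.3051  0.1091]
0.13 8 [ 0.5492 -0.3046  0.136 ]
0.15 130 [ 0.5656 -0.3065  0.1508]
0.17 83 [ 0.5752 -0.3128  0.1657]
0.19 20 [ 0.5728 -0.3146  0.1896]
scene
0.1 131 [ 0.5864 -0.3119  0.1001]
0.11 149 [ 0.5846 -0.3114  0.1087]
0.13 69 [ 0.5887 -0.3091  0.131 ]
0.15 129 [ 0.5867 -0.3106  0.15  ]
0.17 90 [ 0.5788 -0.3176  0.1678]
0.19 87 [ 0.5767 -0.3173  0.1904]
```

Now down in small steps, watching force.

play_rows(
  deltas=[
    [18,[0,1,4],[0,0,0]],
    [18,[0,1,8],[0,0,0]],
    [18,[0,1,8],[0,0,0]],
  ],
)

```text
clock: 20.55
tcp_pos: [0.5729, -0.324, 0.1311]
orientation: [-2.723, -1.566, 0.0]
contact_force: [0.7, 0.7, 3.0]
grip_width: 0.0231
```

play_rows(
  deltas=[
    [18,[0,0,1],[0,0,0]],
    [18,[0,0,3],[0,0,0]],
    [18,[0,0,3],[0,0,0]],
  ],
)

```text
clock: 20.92
tcp_pos: [0.5731, -0.3239, 0.1283]
orientation: [-2.723, -1.567, -0.0]
contact_force: [0.2, 0.5, 3.1]
grip_width: 0.0231
```

play_rows(
  deltas=[
    [18,[0,0,1],[0,0,0]],
    [18,[0,0,3],[0,0,0]],
    [18,[0,0,3],[0,0,0]],
  ],
)

```text
clock: 21.3
tcp_pos: [0.5734, -0.3238, 0.1253]
orientation: [2.723, 1.567, 0.001]
contact_force: [-0.4, 1.8, 5.1]
grip_width: 0.0233
```

play_rows(
  deltas=[
    [18,[0,0,1],[0,0,0]],
    [18,[0,0,3],[0,0,0]],
    [18,[0,0,3],[0,0,0]],
  ],
)

```text
clock: 21.68
tcp_pos: [0.5736, -0.3237, 0.1226]
orientation: [2.723, 1.567, 0.001]
contact_force: [-0.4, 2.1, 7.0]
grip_width: 0.0235
```

play_rows(
  deltas=[
    [18,[0,0,1],[0,0,0]],
    [18,[0,0,2],[0,0,0]],
    [18,[0,0,2],[0,0,0]],
  ],
)

```text
clock: 22.05
tcp_pos: [0.5739, -0.3235, 0.121]
orientation: [2.722, 1.567, 0.002]
contact_force: [-0.1, 2.9, 6.6]
grip_width: 0.0229
```

Run:
```python
from h import *
for n in('top','scene'):
    im,d=grab(n,'y12'+n);P=cloud(n,d)
    for t in('0','11','12'):
        a=np.load('pics/'+({'top':'t0','scene':'s0'}[n] if t=='0' else f'y{t}{n}')+'.npz');Q=cloud(n,a['d'])
        m=(np.hypot(Q[...,0]-.573,Q[...,1]+.322)<.036)&(a['im'].max(2)<(45 if n=='top' else 60))&(Q[...,2]>.08)&(Q[...,2]<.118)
        print(n,t,m.sum(),np.percentile(Q[m][:,2],[50,80,90,95]).round(4))
```

```text
top 0 371 [0.1091 0.1108 0.1117 0.1123]
top 11 183 [0.1092 0.1111 0.1119 0.1123]
top 12 191 [0.0991 0.1009 0.1017 0.1028]
scene 0 250 [0.1042 0.1098 0.1105 0.1112]
scene 11 198 [0.1041 0.1098 0.1109 0.1113]
scene 12 205 [0.0982 0.1021 0.1066 0.1119]
```

The top camera shows the rim about 10 mm lower. I'll push slightly further to feel the stop.

play_rows(
  deltas=[
    [18,[0,0,1],[0,0,0]],
    [18,[0,0,1.5],[0,0,0]],
    [18,[0,0,1.5],[0,0,0]],
  ],
)

```text
clock: 22.52
tcp_pos: [0.5746, -0.3231, 0.1206]
orientation: [2.722, 1.567, 0.004]
contact_force: [-0.8, 3.6, 9.1]
grip_width: 0.0231
```

play_rows(
  deltas=[
    [18,[0,0,1],[0,0,0]],
    [18,[0,0,1],[0,0,0]],
    [18,[0,0,1],[0,0,0]],
  ],
)

```text
clock: 22.9
tcp_pos: [0.575, -0.3227, 0.1205]
orientation: [2.721, 1.567, 0.005]
contact_force: [-0.3, 2.9, 9.8]
grip_width: 0.0231
```

Run:
```python
from h import *
o=r.get_obs();print(o['contact_force'],o['tcp_pos'],'tilt',np.degrees(np.arccos(-R.from_rotvec(o['orientation']).as_matrix()[2,2])))
w,_=grab('wrist','w13');s,_=grab('scene','s13');t,d=grab('top','t13');P=cloud('top',d)
m=(P[...,2]>.187)&(P[...,2]<.205)&(abs(P[...,0]-.66)<.03)&(abs(P[...,1]-.085)<.07)
print('tablet top',m.sum(),cv2.minAreaRect((P[m][:,:2]*1000).astype(np.float32)))
m=(np.hypot(P[...,0]-.573,P[...,1]+.322)<.036)&(t.max(2)<45)&(P[...,2]>.08)&(P[...,2]<.118);print(np.percentile(P[m][:,2],[50,90]))
z=np.load('pics/t0.npz')['im'];df=cv2.absdiff(z,t).max(2)
cv2.imwrite('pics/c13.png',np.vstack([np.hstack([cv2.resize(w[:,:,::-1],(400,300)),cv2.resize(s[120:240,80:240,::-1],(400,300))]),np.hstack([cv2.resize(t[:,:,::-1],(400,300)),cv2.resize(s[:,:,::-1],(400,300))])]))
```

```text
[-0.34819112  2.94122842  9.7745016 ] [ 0.57496946 -0.32274687  0.12051793] tilt 0.18201159287712992
tablet top 312 ((661.84814453125, 80.67942810058594), (15.912622451782227, 122.6278076171875), 6.219585418701172)
[0.09896433 0.10179344]
```

View pics/c13.png

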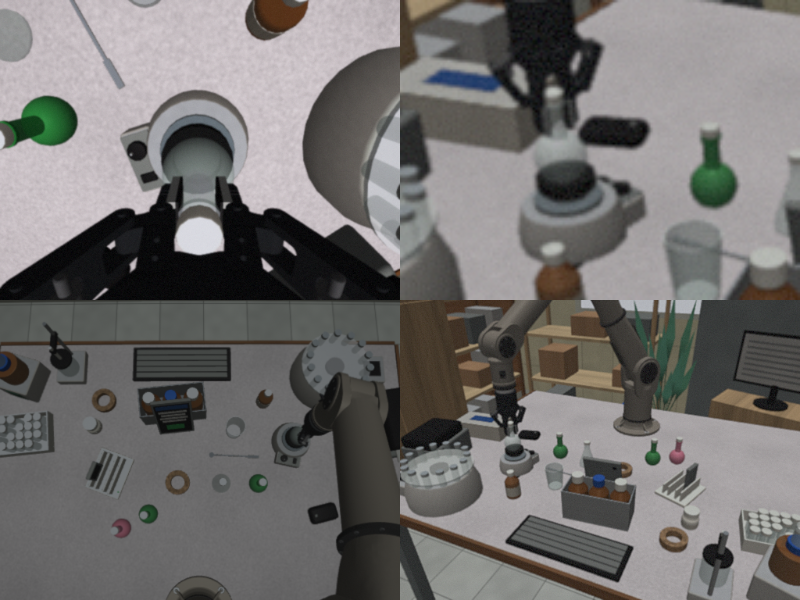

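The last view shows the flask seated upright in the ring (upper right, about (560,170)), the tablet leaning on the caddy with its screen to the robot (lower left, (172,415)), and the bystanders in place. Handing in.

```bash
python3 -c "
from h import *
print(r.hand_in(), r.get_obs()['contact_force'], r.get_obs()['tcp_pos'], r.get_obs()['grip_width'])"
```

```text
the job is handed in; nothing more can be done
the job is handed in; nothing more can be done
```

I finished both steps and handed the job in at about 23 s of robot time, still gripping the flask and holding the mixer head down. No verdict is reported.

- **Tablet:** It stands alone against the caddy front with the screen facing the robot. It leans back about 15°, its yaw is 6.2° against the caddy's 6°, and it sits within about 2 mm of the caddy's middle. The top camera still showed it in place just before hand-in.
- **Flask:** It is gripped by the neck at 23 mm opening and seated in the ring, with the tool 0.2° off vertical. The rim is about 10 mm lower than at the start. The arm stopped moving down while the push rose to about 10 N, so the head is on its stop.
- **Flask centring not measured directly:** I take it as centred because the ball seats itself in the ring. The tool reads 2–3 mm from my ring estimate, and a sideways force of about 3 N remained.
- **Failed grasp:** The first two tries at the tablet closed on nothing. The cameras showed the real fingertips about 39 mm short of the reported TCP. I allowed for that from then on, and nothing was moved by the failed tries.
- **Everything else:** In the last pictures, by eye, the bystanders and the cork ring looked unmoved.

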